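Ratchet a hold-down press up and let it down on a gear cluster

TASK

Clamp the gear cluster under the green hold-down press: pull the yellow beam up by its black knob, leaving the red trigger alone so that the pawl clicks over the notches, and leave it up there with its rubber foot clear above the gears. Push the sled by its blue post fully home to its stop so that the gears stand under the foot, then squeeze the red trigger to the beam, lower the beam in hand until you feel the foot bear firmly on the gear cluster, and let go. Go gently, as the foot must never press hard on the gears, and leave the other parts and tools on the bench where they lie.

Things in the scene. Friction and masses are not known exactly. Their poses are not given: they have to be found in the camera images.
- press: Fixed hold-down press: green base plate 405 x 110 x 12 mm (x -360 to +45 mm) and a square toothed steel column, 24 mm wide, top 258 mm above the table. Origin on the table at the column's axis, z up. The beam reaches out along -x; the teeth (12 mm apart; they let the beam slide up and stop it sinking) and the trigger are on the +y side.
- beam: Yellow beam sliding straight up and down the column: about 0.45 kg, travel 115 mm, a stiff slide (6 to 7 N of friction) that stays where it is left; lifting it slowly past the teeth takes 10 to 16 N, pushing it down with the pawl out about 2 N, and the pawl stops it within 12 mm otherwise. Same axes as the press; at its lowest the origins coincide. The bar reaches to x = -205 mm, 16 mm wide (y -8 to +8), 65 to 87 mm above its origin. Starts low.
- knob (a point): Centre of the black round knob on top of the beam's outer end, 28 mm across, 25 mm high (12.5 mm above and below this point), above the foot. The beam's top face lies 19.5 mm below this point.
- foot (a point): Centre of the underside of the round rubber foot (24 mm across) that hangs 45 mm below the bar at its outer end, 190 mm from the column axis. It can rise from 20 to 135 mm above the table. Bearing on the gears with 5 to 15 N is firm enough; the rubber is stiff (about 1 mm at 20 N).
- trigger: Red trigger lever with the sprung pawl, hinged on the beam; origin on the upright hinge axis, half way up the bar, 35 mm out from the column and 26 mm to +y. The tail, 8 mm thick, 20 mm high, runs beside the bar at its height from 35 to 145 mm out. Squeezed towards the bar it pulls the pawl out of the teeth and meets its own stop; it springs back when let go.
- squeeze (a point): Where to squeeze: on the bar's centre line, at half its height, 120 mm out from the column axis. At rest bar and tail span 44 mm here (y -8 to +36 of this point, press axes), fully squeezed 30 mm (y -8 to +22); 10 mm of squeeze frees the pawl; it takes 2 to 6 N, more if the pawl is loaded by pushing the beam down.
- sled: Aluminium sled (155 x 70 x 14 mm) with the dark gear cluster fixed on it; axes as the press. Origin at the gear axis, underside. Slides along the press's x, friction 2 to 3 N; starts 60 to 90 mm short of its stop towards the column (+x), where the gears are under the foot. Gears 70 mm across; their flat brass top, 30 mm wide, is 68 to 92 mm above the table, not measured: feel it.
- post (a point): Centre of the top of the blue post on the sled's outer end: 16 x 16 mm, standing 51 mm above the sled, top 77 mm above the table, 95 mm outward (-x of the press) from the gear axis. Pinch it or push on its outer side.
- synchro: Brass synchro ring lying flat, 72 mm across, 12 mm high; origin under its centre. Leave alone.
- bearing: Steel bearing lying flat, 60 mm across, 18 mm high; origin under its centre. Leave alone.
- idler: Small dark gear, 64 mm across, 34 mm high with its hub; origin under its centre. Leave alone.
- wrench: Wrench lying on the bench. Leave alone.
- hammer: Hammer lying on the bench. Leave alone.
- oil_tin: Blue tin, 64 mm across, 110 mm high; origin under its centre. Leave alone.
- mug: White mug, 80 mm across, 90 mm high; origin under its centre. Leave alone.

How it is judged (in metres and radians):
On the way, in this order (a step that is already met when the one before it is completed fails the run):
1. the beam is raised past the notches and let go, with its foot at least 62 mm above the table (height (world z) of foot above 0.062 m and contact force between the fingers and beam below 0.2 N and linear speed of beam below 0.01 m/s), for 0.3 s.
2. the sled is home at its stop (within 2 mm) while the beam still stands clear above it (x of sled in the frame of press above -0.192 m and height (world z) of foot above 0.062 m and contact force between beam and sled below 0.2 N and contact force between the fingers and beam below 0.2 N), for 0.2 s.
3. with the sled home and the foot still off the gears, the fingers squeeze the trigger far enough to pull the pawl out (x of sled in the frame of press above -0.192 m and contact force between the fingers and trigger above 1 N and angle between the x axis of trigger and the x axis of press, either way round above 0.1 rad and contact force between beam and sled below 0.2 N), for 0.1 s.
At the end, for the whole second after the job is handed in: The sled is home at its stop (within 2 mm), the beam is at rest with its foot firmly on the gear cluster (bearing on the gears with at least 1 N, foot within 4 mm of the gear axis), and everything is let go (x of sled in the frame of press above -0.192 m and contact force between beam and sled above 1 N and linear speed of each of beam, sled below 0.01 m/s and horizontal distance between foot and sled below 0.004 m); the robot touches nothing.
It fails at once if the foot pressed or struck the gear cluster with more than 25 N (contact force between beam and sled above 25 N).
It fails at once if the trigger was handled (over 2 N) before the sled was home (contact force between the fingers and trigger above 2 N and not (x of sled in the frame of press above -0.192 m)).
It fails at once if a bystander was moved by more than 30 mm (distance of any of synchro, bearing, idler, wrench, hammer, oil_tin, mug from where it was at the start of the episode above 0.03 m).
It also fails if it takes over 61 s, if anything falls off the work surface, if the arm or the gripper's body presses on something with over 40 N, if the wrist force passes 120 N, or if a joint passes its speed limit or range.

ROBOT

A 6-joint arm with a two-finger parallel gripper is mounted at the origin on the work surface. World frame = base frame: x ahead of the robot, y to its left, z up, the work surface at z = 0. Lengths are in mm, angles in rad, forces in N, time in s.
With the tool pointing down it reaches from about 350 to 875 mm from the base axis. Payload 4.2 kg.
Tool frame: the origin (TCP) lies at the very end of the fingers, on their centre line; the grasp point (between the pads) lies 19 mm behind it (pinch_z is the distance from the TCP to the grasp point, in mm); z points along the fingers, y is the line along which they close (so a half turn about z gives the same grasp; the last joint's range is limited). The gripper opens to 85 mm and grips with 20 to 120 N. Pads are 22 mm wide; open, the fingers measure 114 mm over their backs; the gripper's body (76 mm by 85 mm) begins 54 mm behind the grasp point. The pads swing forward as they close: fully open they stand 13 mm farther back than shut.
Start: joints at [1.433, 0.385, 0.008, 0, -1.194, -0.259], TCP at [241.51, 576.431, 231.312] pointing down, gripper open.
Joint ranges: [-3.14, 3.14], [-1.21, 2.06], [-1.07, 1.41], [-3.16, 2.05], [-2.99, -0.16], [-3.1, 3.1]. Speed limits (rad/s): [2.79, 2.79, 3.14, 3.14, 3.14, 3.14].

INTERFACE

Orientations are given as a unit quaternion [x, y, z, w].
In Python, from bench import * gives the robot as it stands.
- The arm moves only by the tool arm_command, never from a script. Its argument "steps" is one flat list of numbers, 4 for each row, row after row: the shift along the tool's x, y, z in m, then the turn about the tool's z in rad. In form: [tx, ty, tz, roll, tx, ty, tz, roll, ...]. A call has 1 to 20 rows; each row shifts and turns the commanded pose from where the row before left it, along the tool's axes as they then stand; what a row does not reach is not made up. A row lasts 1/8 s, in which the tool goes at most 62.5 mm and 10.7 degrees, less where a joint would pass 70% of its speed; a pose out of reach is approached as far as the arm can. A call with a gripper value outside its range is refused whole. "grip" is the finger opening in m, from 0 to 0.0854, set as the call begins (left out, the last holds). The fingers move at their own pace and stop on an object; the grip force is fixed at half the most. Time passes only in rows, so rows that do not move let the fingers close. It gives the time, the measured TCP pose, the force, the opening and the grip force at its end, in the units of the state.
- read_state(): the state, without advancing time (a new reading comes with each control period).
- get_image(name): name is "scene" or "top" or "wrist"; returns the picture (420x560x3 uint8, red, green, blue); there is no depth.
- get_calibration(name): a dict with "camera_matrix" (3x3 intrinsics, pixels), "cam_to_world" (4x4, takes a point from camera to world coordinates). Camera axes: x right, y down, z forward; pixel columns grow to the right and rows downward; lengths in mm; the calibration is good to about 2 mm. A picture is of the moment at which its call begins: read the wrist's pose just before it. get_calibration takes no time and is no camera call; for the wrist camera it gives the pose at the moment of the call.
- job_done(): hands the job in; it is judged then, once.
The state is a dict: "clock": time; "joints": joint angles; "joint_vel": joint speeds; "joint_efforts": joint torques, N m; "position": TCP position; "ee_rot": TCP orientation; "contact_force": force on the tool from outside, world axes, zero at the start; "wrist_torque": the same for the moment, N m; "gripper_width": finger opening in mm; "grasp_force": force on a finger pad.
Only numpy, scipy, OpenCV 4.12 (cv2) and the standard library are available. Lean on these libraries where they do the work, as an engineer would, in place of code of your own. Each camera call takes 0.05 s, during which the arm holds its last target. There are 200 camera calls.

## Working session

There is one attempt and no reset: what is moved stays moved. The work goes in short steps, Python scripts to look and compute and a tool call to move; the robot and the scene stay as the last step left them, time stands still between calls to the robot, and variables do not carry over. Pictures are saved under pics/ and viewed, at most 13 in all, crops included, and the job is handed in when it is done.

Besides the shell and the picture viewer there is one more tool, called after "Request:" as name(argument=value, ...), one argument or row to a line, values as JSON. arm_command: Moves the arm, as the interface text tells. Its arguments: {"type":"object","properties":{"steps":{"type":"array","items":{"type":"number"}},"grip":{"type":"number"}},"required":["steps"]}

```bash
mkdir -p pics
python3 - <<'E'
from bench import *
import cv2,json
s=read_state();print(s)
for n in("scene","top"):
    c=get_calibration(n);print(n,c)
    cv2.imwrite(f"pics/{n}0.png",cv2.resize(get_image(n)[:,:,::-1],(800,600),interpolation=cv2.INTER_CUBIC))
E
```

```text
{'clock': 0.0, 'joints': array([ 1.43262322e+00,  3.85539945e-01,  6.64155316e-03, -4.61217930e-04,
       -1.19397208e+00, -2.58617333e-01]), 'joint_vel': array([-0.00022003, -0.00039381,  0.0002043 ,  0.00167096,  0.00055547,
       -0.00135957]), 'joint_efforts': array([-9.46954460e-04, -3.92288840e+01,  1.88403922e+01,  4.18649286e+00,
       -4.63301971e-03,  1.03801221e-05]), 'position': array([241.29689254, 575.92840645, 230.24335229]), 'ee_rot': array([ 9.80366814e-01, -1.97179584e-01, -1.51535201e-04,  1.04809482e-03]), 'contact_force': array([ 0.05435047,  0.5119793 , -0.51556952]), 'wrist_torque': array([-0.01180007,  0.07515364, -0.00881924]), 'grasp_force': 0.0, 'gripper_width': 85.6023107992175}
scene {'camera_matrix': array([[474.25286742,   0.        , 277.07585765],
       [  0.        , 474.25286742, 209.97725586],
       [  0.        ,   0.        ,   1.        ]]), 'cam_to_world': array([[-7.89112938e-01,  4.39276205e-01, -4.29345066e-01,
         1.22998552e+03],
       [ 6.14237291e-01,  5.68473146e-01, -5.47312372e-01,
         8.75287002e+02],
       [ 3.64983880e-03, -6.95611024e-01, -7.18409341e-01,
         1.18248043e+03],
       [ 0.00000000e+00,  0.00000000e+00,  0.00000000e+00,
         1.00000000e+00]])}
top {'camera_matrix': array([[480.07187106,   0.        , 282.73811561],
       [  0.        , 480.07187106, 210.05534755],
       [  0.        ,   0.        ,   1.        ]]), 'cam_to_world': array([[-2.67015126e-02, -9.98220602e-01,  5.33165919e-02,
         4.93728859e+02],
       [-9.99640201e-01,  2.67994146e-02,  1.12201940e-03,
         4.24519112e+01],
       [-2.54887633e-03, -5.32674491e-02, -9.98577029e-01,
         1.37502980e+03],
       [ 0.00000000e+00,  0.00000000e+00,  0.00000000e+00,
         1.00000000e+00]])}
```

View pics/scene0.png

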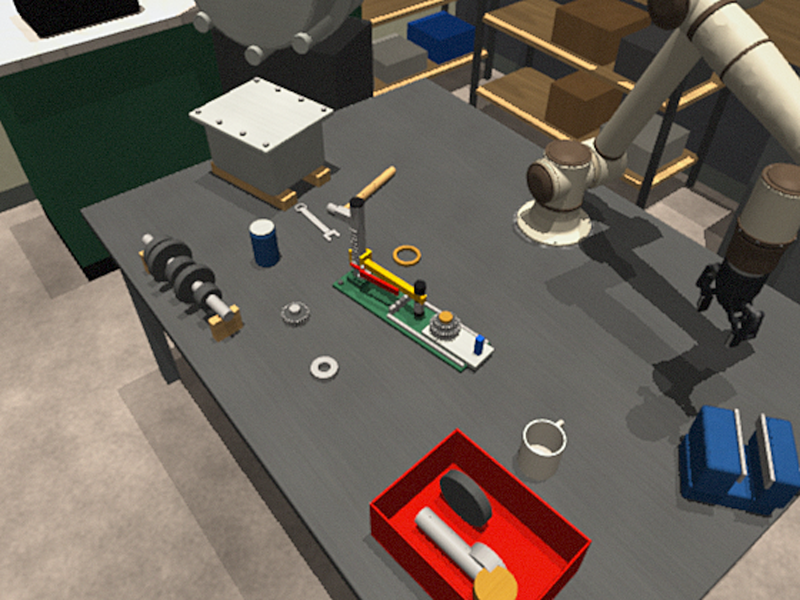

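View pics/top0.png

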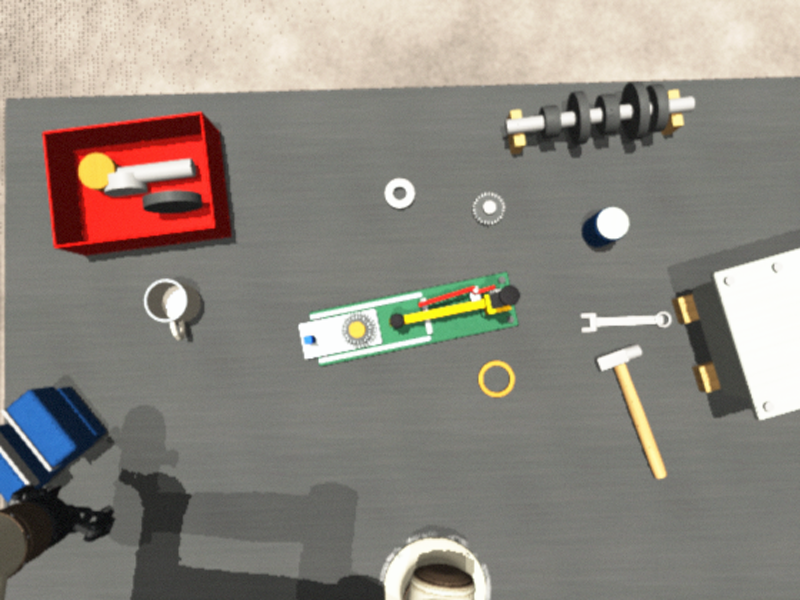

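The pictures show the press in the middle, the sled to its left in the top view at (300–380, 310–360), the knob at (397,320), the column top at (508,295) and the post at (309,340). Next I'll enlarge this area.

Run:
```python
from bench import *
import cv2
im=get_image("top")[185:260,200:372,::-1]
a=cv2.resize(im,None,fx=4.6,fy=4.6,interpolation=cv2.INTER_CUBIC)[:, :800]
cv2.imwrite("pics/crop1.png",a)
```

```text
(no output)
```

View pics/crop1.png

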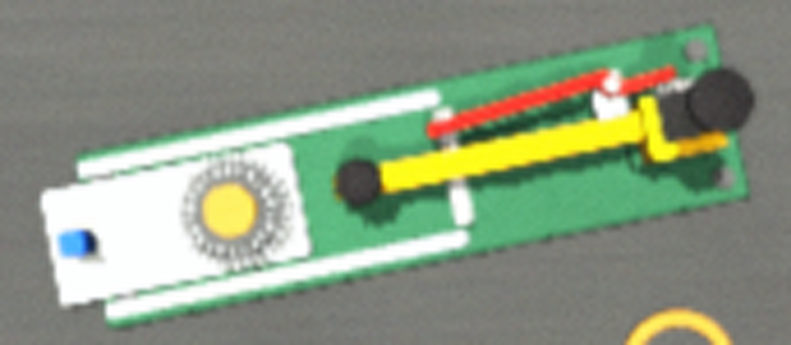

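The crop shows base plate corners at (712,25), (747,195), (110,327) and (78,157), the knob centre at (358,182), post top at (72,243), and gear top at (230,210).

```bash
cat > h.py <<'E'
from bench import *
import numpy as np
def ray(n,u,v,z,cal=None):
    c=cal or get_calibration(n);K=c["camera_matrix"];T=c["cam_to_world"]
    d=T[:3,:3]@np.linalg.solve(K,[u,v,1.]);o=T[:3,3]
    return o+d*(z-o[2])/d[2]
E
python3 - <<'E'
from h import *
from scipy.spatial.transform import Rotation as R
f=lambda x,y,z:ray("top",200+(x+.5)/4.6-.5,185+(y+.5)/4.6-.5,z)[:2]
W=np.array([f(712,25,12),f(747,195,12),f(110,327,12),f(78,157,12)])
P=np.array([[45,55],[45,-55],[-360,-55],[-360,55.]])
wc,pc=W.mean(0),P.mean(0)
a=W-wc;b=P-pc
th=np.arctan2((b[:,0]*a[:,1]-b[:,1]*a[:,0]).sum(),(a*b).sum())
Rm=np.array([[np.cos(th),-np.sin(th)],[np.sin(th),np.cos(th)]])
t=wc-Rm@pc
print("th",th,"orig",t,"res",(P@Rm.T+t-W).round(1).tolist())
g=lambda p:(Rm.T@(p-t)).round(1)
for n,x,y,z in(("col",720,98,258),("knob",358,182,119),("knob",358,182,130),("post",72,243,77),("gear",230,210,80)):
    p=f(x,y,z);print(n,p.round(1),g(p))
print("knob pred",Rm@[-190,0]+t,"col",t)
s=read_state();print(R.from_quat(s["ee_rot"]).as_matrix().round(3))
E
```

```text
th -1.393522014735921 orig [ 557.52561152 -128.40983675] res [[1.5, -1.4], [-1.0, -2.9], [-1.8, 1.3], [1.3, 3.0]]
col [ 558.4 -127.5] [-0.7  1.1]
knob [524.2  58.7] [-190.1    0.2]
knob [523.9  58.6] [-1.9e+02 -1.0e-01]
post [493.9 228. ] [-3.621e+02  2.000e-01]
gear [510.7 134.6] [-267.2    0.3]
knob pred [524.01963196  58.61248634] col [ 557.52561152 -128.40983675]
[[ 0.922 -0.387 -0.001]
 [-0.387 -0.922 -0.002]
 [ 0.     0.002 -1.   ]]
```

Request:
arm_command(
  steps=[0,0,0,0.166,0,0,0,0.166,0,0,0,0.166,0,0,0,0.166,0,0,0,0.166,0,0,0,0.166,0.0559,-0.0187,0,0,0.0559,-0.0187,0,0,0.0559,-0.0187,0,0,0.0559,-0.0187,0,0,0.0559,-0.0187,0,0,0.0559,-0.0187,0,0,0.0559,-0.0187,0,0,0.0559,-0.0187,0,0,0.0559,-0.0187,0,0,0.0559,-0.0187,0,0,0,0,0,0,0,0,0,0],
)

```text
clock: 2.4
position: [524.2, 59.2, 230.9]
ee_rot: [0.767, -0.642, -0.0, 0.0]
contact_force: [0.7, -0.2, -0.5]
gripper_width: 85.3
grasp_force: 0.0
```

```bash
cat >> h.py <<'E'
from scipy.spatial.transform import Rotation as Rn
TH=-1.39352;O=np.array([557.5,-128.4]);RM=np.array([[np.cos(TH),-np.sin(TH)],[np.sin(TH),np.cos(TH)]])
def st():
    s=read_state();M=Rn.from_quat(s["ee_rot"]).as_matrix();p=s["position"]
    print("t",round(s["clock"],2),"press xyz",(RM.T@(p[:2]-O)).round(1),round(p[2],1),"yawerr",round(np.arctan2(M[1,0],M[0,0])-TH,4),"tilt",M[:2,2].round(4),"F",s["contact_force"].round(1),"w",round(s["gripper_width"],1),"g",round(s["grasp_force"],1))
def proj(n,p):
    c=get_calibration(n);q=np.linalg.inv(c["cam_to_world"])@np.append(p,1);u=c["camera_matrix"]@q[:3];return (u[:2]/u[2]).round(1)
def pw(x,y,z):return np.append(RM@[x,y]+O,z)
E
python3 - <<'E'
from h import *
import cv2
st()
for z in (106.5,118.5,130):print(z,"knob ctr scene",proj("scene",pw(-190,0,z)),"wrist",proj("wrist",pw(-190,0,z)),"bar end bottom",proj("scene",pw(-205,8,z-41.5)),proj("scene",pw(-205,8,z-19.5)))
w=cv2.resize(get_image("wrist")[:,:,::-1],(560,420))
s=get_image("scene")[165:240,240:320,::-1]
s=cv2.resize(s,(448,420),interpolation=cv2.INTER_CUBIC)
cv2.imwrite("pics/s2.png",cv2.resize(np.hstack([w,s]),(800,333)))
E
```

```text
t 2.4 press xyz [-190.5    0.3] 230.9 yawerr -0.0002 tilt [-0.0009  0.    ] F [ 0.7 -0.2 -0.5] w 85.3 g 0.0
106.5 knob ctr scene [293.1 201.9] wrist [282.9 202.6] bar end bottom [294.7 214.4] [294.9 209.7]
118.5 knob ctr scene [293.2 199.2] wrist [283.  206.2] bar end bottom [294.8 211.9] [295.  207.1]
130 knob ctr scene [293.3 196.7] wrist [283.1 210. ] bar end bottom [294.9 209.4] [295.1 204.6]
```

View pics/s2.png

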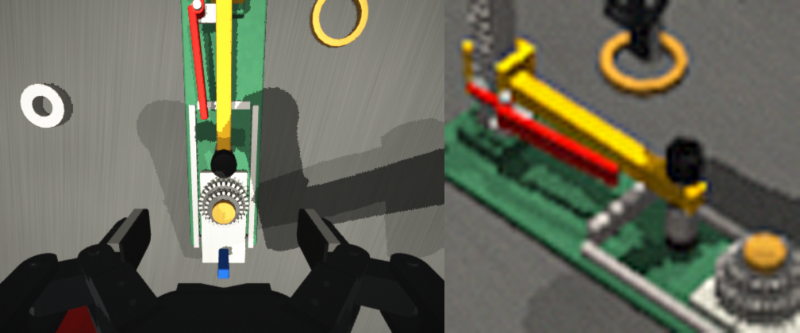

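The wrist view shows the knob at (224,162) right under the tool. The scene crop shows it at (685,160), giving a knob height of about 110–112 mm. Descending to grip it now.

Request:
arm_command(
  steps=[0,0,0.03,0,0,0,0.03,0,0,0,0.03,0,0,0,0.03,0,0,0,0.018,0,0,0,0,0],
)

```text
clock: 3.25
position: [523.3, 60.3, 92.3]
ee_rot: [0.768, -0.641, -0.001, 0.001]
contact_force: [-0.0, -0.0, -0.5]
gripper_width: 85.6
grasp_force: 0.0
```

Request:
arm_command(
  steps=[0,0,0,0,0,0,0,0,0,0,0,0,0,0,0,0,0,0,0,0,0,0,0,0,0,0,0,0,0,0,0,0],
  grip=0.02,
)

```text
clock: 4.25
position: [524.3, 59.4, 93.3]
ee_rot: [0.767, -0.642, -0.0, 0.0]
contact_force: [-3.6, 2.8, 2.6]
gripper_width: 26.5
grasp_force: 59.4
```

Request:
arm_command(
  steps=[0,0,-0.004,0,0,0,-0.004,0,0,0,-0.004,0,0,0,-0.004,0,0,0,-0.004,0,0,0,-0.004,0,0,0,-0.004,0,0,0,-0.004,0,0,0,-0.004,0,0,0,-0.004,0,0,0,-0.004,0,0,0,-0.004,0,0,0,-0.004,0,0,0,-0.004,0,0,0,-0.004,0,0,0,-0.004,0,0,0,-0.004,0,0,0,-0.004,0,0,0,-0.004,0,0,0,-0.004,0],
)

```text
clock: 6.75
position: [524.3, 59.4, 173.5]
ee_rot: [0.767, -0.641, -0.0, 0.0]
contact_force: [1.7, 1.7, -16.0]
gripper_width: 26.4
grasp_force: 60.3
```

Request:
arm_command(
  steps=[0,0,-0.004,0,0,0,0,0],
)

```text
clock: 7.0
position: [524.3, 59.3, 177.9]
ee_rot: [0.767, -0.641, -0.0, 0.0]
contact_force: [-3.1, 3.3, -9.9]
gripper_width: 26.6
grasp_force: 60.6
```

Run:
```python
from h import *
import cv2
st()
for z in (176,186,196,206):print(z,"ctr,top",proj("scene",pw(-190,0,z)),proj("scene",pw(-190,0,z+12.5)),"foot",proj("scene",pw(-190,0,z-86.5)))
s=get_image("scene")[130:235,220:360,::-1]
cv2.imwrite("pics/s3.png",cv2.resize(s,(700,525),interpolation=cv2.INTER_CUBIC))
```

```text
t 7.0 press xyz [-190.7    0.4] 177.9 yawerr 0.0008 tilt [-0.0003 -0.0001] F [-3.1  3.3 -9.9] w 26.6 g 60.6
176 ctr,top [293.8 186.1] [293.9 183.1] foot [293.  205.6]
186 ctr,top [293.8 183.7] [294.  180.7] foot [293.1 203.4]
196 ctr,top [293.9 181.3] [294.1 178.3] foot [293.2 201.2]
206 ctr,top [294.  178.9] [294.2 175.8] foot [293.2 199. ]
```

View pics/s3.png

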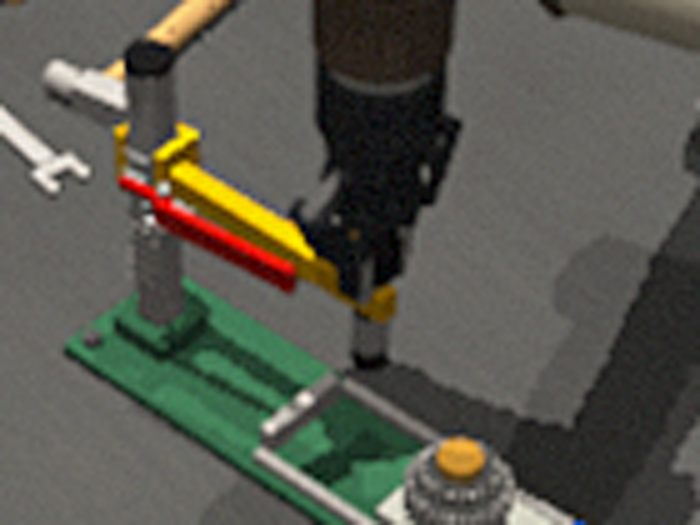

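The beam is up, with its foot at about (370,362) in the crop, roughly 105 mm high. I'll raise it slightly more, then release.

Request:
arm_command(
  steps=[0,0,-0.003,0,0,0,-0.003,0,0,0,0,0,0,0,0,0],
)

```text
clock: 7.55
position: [524.3, 59.3, 183.8]
ee_rot: [0.767, -0.641, -0.0, 0.0]
contact_force: [-4.0, 3.0, -7.5]
gripper_width: 26.2
grasp_force: 60.8
```

Request:
arm_command(
  steps=[0,0,0,0,0,0,0,0,0,0,0,0,0,0,0,0,0,0,0,0,0,0,0,0,0,0,0,0,0,0,-0.02,0,0,0,-0.04,0,0,0,0,0],
  grip=0.0854,
)

```text
clock: 8.8
position: [526.4, 59.9, 246.7]
ee_rot: [0.767, -0.641, 0.002, -0.003]
contact_force: [0.2, 0.1, 1.0]
gripper_width: 85.6
grasp_force: 0.0
```

Run:
```python
from h import *
import cv2
st()
s=get_image("scene")[150:255,220:360,::-1]
cv2.imwrite("pics/s4.png",cv2.resize(s,(700,525),interpolation=cv2.INTER_CUBIC))
```

```text
t 8.8 press xyz [-190.8    2.6] 246.7 yawerr 0.0013 tilt [0.0072 0.002 ] F [0.2 0.1 1. ] w 85.6 g 0.0
```

View pics/s4.png

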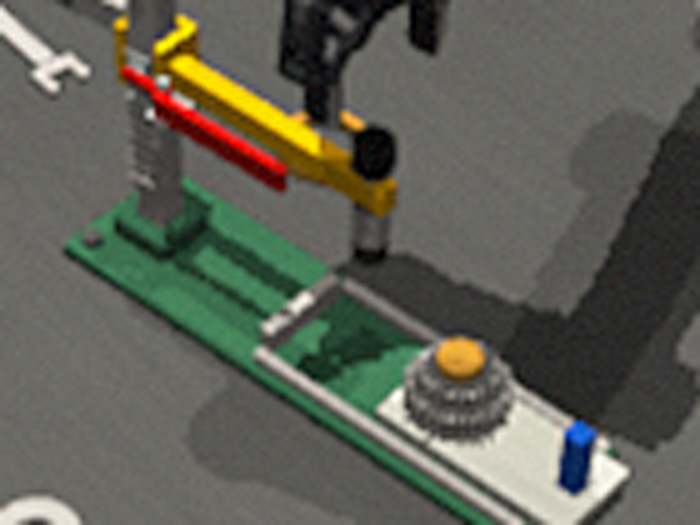

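Beam stays up: knob at (375,152), foot about 113 mm high. The post is at (578,430). Moving there.

Request:
arm_command(
  steps=[-0.057,0,0,0,-0.057,0,0,0,-0.0575,0,0,0,0,0,0.05,0,0,0,0.05,0,0,0,0.05,0,0,0,0.03,0,0,0,0.018,0,0,0,0,0,0,0,0,0],
)

```text
clock: 10.1
position: [494.4, 228.3, 45.6]
ee_rot: [0.767, -0.641, 0.0, -0.0]
contact_force: [-0.1, -0.0, 0.3]
gripper_width: 85.3
grasp_force: 0.0
```

Run:
```python
from h import *
import cv2
st()
w=cv2.resize(get_image("wrist")[:,:,::-1],(400,300))
s=get_image("scene")[180:255,290:390,::-1]
cv2.imwrite("pics/s5.png",np.hstack([w,cv2.resize(s,(400,300),interpolation=cv2.INTER_CUBIC)]))
```

```text
t 10.1 press xyz [-362.2    0.8] 45.6 yawerr 0.0009 tilt [0.0004 0.0001] F [-0.1 -0.   0.3] w 85.3 g 0.0
```

View pics/s5.png

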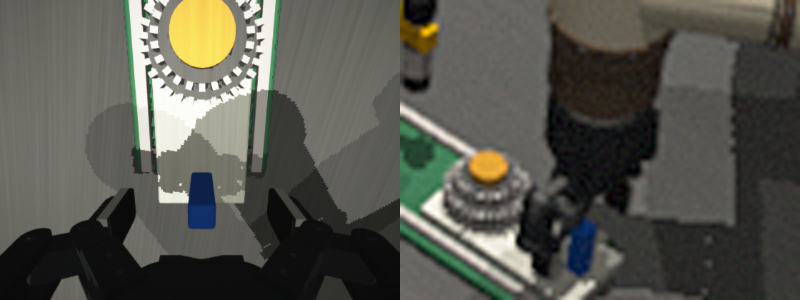

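The post (202,200 in the wrist half) lies centred between the fingers. Pinching it.

Request:
arm_command(
  steps=[0,0,0,0,0,0,0,0,0,0,0,0,0,0,0,0,0,0,0,0,0,0,0,0,0,0,0,0,0,0,0,0,0,0,0,0],
  grip=0.01,
)

```text
clock: 11.32
position: [494.3, 228.2, 45.6]
ee_rot: [0.767, -0.641, 0.0, -0.0]
contact_force: [0.1, -0.5, 4.9]
gripper_width: 15.2
grasp_force: 58.8
```

Request:
arm_command(
  steps=[0.006,0,0,0,0.007,0,0,0,0.007,0,0,0,0.007,0,0,0,0.007,0,0,0,0.007,0,0,0,0.007,0,0,0,0.007,0,0,0,0.007,0,0,0,0.005,0,0,0,0.003,0,0,0,0,0,0,0],
)

```text
clock: 12.82
position: [506.6, 158.9, 45.5]
ee_rot: [0.767, -0.642, 0.0, -0.0]
contact_force: [-1.7, -0.1, 6.3]
gripper_width: 15.2
grasp_force: 59.2
```

Request:
arm_command(
  steps=[0.002,0,0,0,0.002,0,0,0,0.001,0,0,0],
)

```text
clock: 13.2
position: [507.4, 154.4, 45.5]
ee_rot: [0.767, -0.641, -0.0, -0.0]
contact_force: [-2.1, 2.1, 6.1]
gripper_width: 15.5
grasp_force: 59.2
```

Request:
arm_command(
  steps=[0.001,0,0,0,0.001,0,0,0],
)

```text
clock: 13.45
position: [507.8, 152.5, 45.6]
ee_rot: [0.767, -0.641, -0.0, -0.0]
contact_force: [-2.0, 2.0, 5.6]
gripper_width: 15.3
grasp_force: 59.2
```

Request:
arm_command(
  steps=[0.001,0,0,0,0.001,0,0,0],
)

```text
clock: 13.7
position: [508.0, 151.4, 45.6]
ee_rot: [0.767, -0.642, -0.0, -0.001]
contact_force: [-5.1, 8.9, 6.6]
gripper_width: 15.1
grasp_force: 59.3
```

Request:
arm_command(
  steps=[0.001,0,0,0,0.001,0,0,0],
)

```text
clock: 13.95
position: [508.1, 151.3, 45.6]
ee_rot: [0.767, -0.642, -0.001, -0.002]
contact_force: [-10.1, 16.8, 5.6]
gripper_width: 15.0
grasp_force: 59.3
```

Request:
arm_command(
  steps=[0,0,0,0,0,0,0,0,0,0,0,0,0,0,0,0,0,0,0,0,0,0,0,0,0,0,-0.04,0,0,0,-0.05,0,0,0,-0.055,0,0,0,-0.055,0,0,0,0,0],
  grip=0.0854,
)

```text
clock: 15.32
position: [510.8, 149.6, 250.7]
ee_rot: [0.767, -0.641, 0.002, -0.005]
contact_force: [0.2, 0.4, -0.2]
gripper_width: 85.3
grasp_force: 0.0
```

Run:
```python
from h import *
import cv2
st()
for z in (190,195,200,205):print(z,"ctr",proj("scene",pw(-190,0,z)))
s=get_image("scene")[150:255,220:360,::-1]
cv2.imwrite("pics/s6.png",cv2.resize(s,(700,525),interpolation=cv2.INTER_CUBIC))
```

```text
t 15.32 press xyz [-281.8    3.1] 250.7 yawerr 0.0013 tilt [0.0103 0.0053] F [ 0.2  0.4 -0.2] w 85.3 g 0.0
190 ctr [293.9 182.8]
195 ctr [293.9 181.6]
200 ctr [294.  180.3]
205 ctr [294.  179.1]
```

View pics/s6.png

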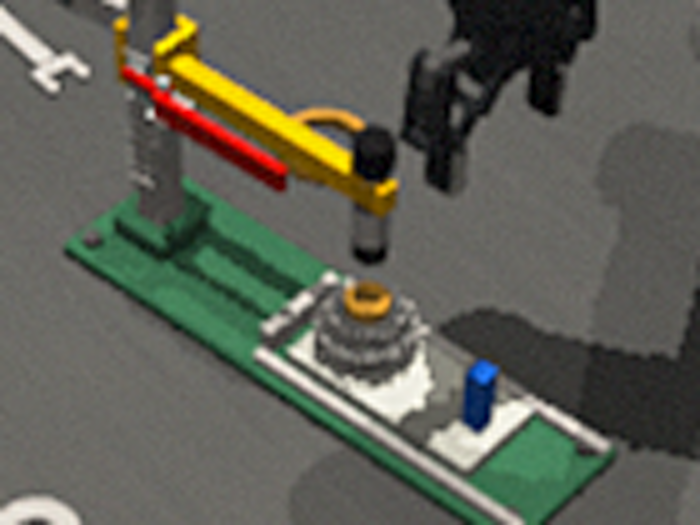

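The sled is home: it sits against the stop, with the gears under the foot. The gear top at (368,298) is about 72 mm high. Moving above the squeeze point.

Request:
arm_command(
  steps=[0.055,-0.003,0,0,0.055,-0.003,0,0,0.053,-0.001,0,0,0,0,0,0,0,0,0,0],
)

```text
clock: 16.0
position: [543.6, -10.9, 243.8]
ee_rot: [0.767, -0.642, -0.001, 0.001]
contact_force: [0.1, 0.1, -0.0]
gripper_width: 85.1
grasp_force: 0.0
```

```bash
python3 -c "
from h import *
st()"
```

```text
t 16.0 press xyz [-118.1    7. ] 243.8 yawerr -0.0001 tilt [-0.0028 -0.0003] F [ 0.1  0.1 -0. ] w 85.1 g 0.0
```

Request:
arm_command(
  steps=[-0.002,0,0.03,0,0,0,0.03,0,0,0,0.02,0,0,0,0.013,0,0,0,0,0,0,0,0,0],
)

```text
clock: 16.75
position: [544.5, -8.3, 153.1]
ee_rot: [0.767, -0.641, 0.001, -0.001]
contact_force: [0.2, 0.0, 0.1]
gripper_width: 85.6
grasp_force: 0.0
```

Run:
```python
from h import *
import cv2
st()
w=cv2.resize(get_image("wrist")[:,:,::-1],(400,300))
s=get_image("scene")[140:230,230:350,::-1]
cv2.imwrite("pics/s7.png",np.hstack([w,cv2.resize(s,(400,300),interpolation=cv2.INTER_CUBIC)]))
```

```text
t 16.75 press xyz [-120.5    8.4] 153.1 yawerr 0.0016 tilt [0.0016 0.0001] F [0.2 0.  0.1] w 85.6 g 0.0
```

View pics/s7.png

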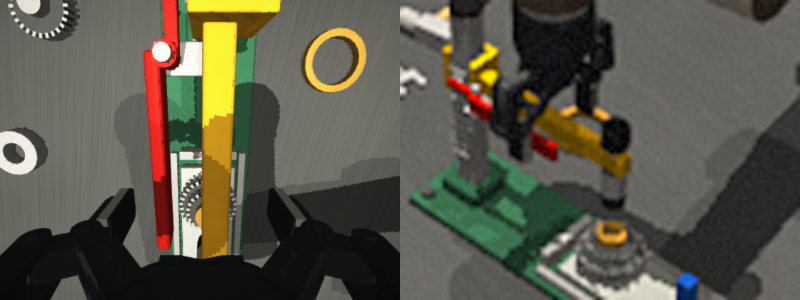

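Both the bar and the red tail lie between the open fingers. Squeezing now.

Request:
arm_command(
  steps=[0,0.001,0.002,0,0,0,0,0,0,0,0,0,0,0,0,0,0,0,0,0,0,0,0,0,0,0,0,0,0,0,0,0,0,0,0,0],
  grip=0.02,
)

```text
clock: 17.98
position: [542.1, -9.2, 150.0]
ee_rot: [0.767, -0.642, -0.001, 0.001]
contact_force: [-4.0, -0.5, 2.6]
gripper_width: 26.6
grasp_force: 60.8
```

```bash
python3 -c "
from h import *
st()"
```

```text
t 17.98 press xyz [-120.1    5.9] 150.0 yawerr 0.0006 tilt [-0.0019 -0.0003] F [-4.  -0.5  2.6] w 26.6 g 60.8
```

Request:
arm_command(
  steps=[0,0,0.001,0,0,0,0.002,0,0,0,0.002,0,0,0,0.002,0,0,0,0.002,0,0,0,0.002,0,0,0,0.002,0,0,0,0.001,0,0,0,0,0],
)

```text
clock: 19.1
position: [542.1, -9.2, 135.8]
ee_rot: [0.767, -0.642, -0.001, 0.001]
contact_force: [-5.2, -0.9, 0.5]
gripper_width: 26.7
grasp_force: 60.7
```

Run:
```python
from h import *
import cv2
st()
s=get_image("scene")[170:230,260:340,::-1]
cv2.imwrite("pics/s8.png",cv2.resize(s,(800,600),interpolation=cv2.INTER_CUBIC))
for z in (70,75,80,90,95,100,105):print(z,"axis pt",proj("scene",pw(-190,0,z)),"knobctr",proj("scene",pw(-190,0,z+86.5)))
```

```text
t 19.1 press xyz [-120.1    5.9] 135.8 yawerr 0.0005 tilt [-0.002  -0.0003] F [-5.2 -0.9  0.5] w 26.7 g 60.7
70 axis pt [292.8 209.8] knobctr [293.6 190.6]
75 axis pt [292.9 208.7] knobctr [293.6 189.5]
80 axis pt [292.9 207.7] knobctr [293.7 188.3]
90 axis pt [293.  205.5] knobctr [293.8 186. ]
95 axis pt [293.  204.4] knobctr [293.8 184.8]
100 axis pt [293.1 203.3] knobctr [293.9 183.6]
105 axis pt [293.1 202.2] knobctr [293.9 182.4]
```

View pics/s8.png

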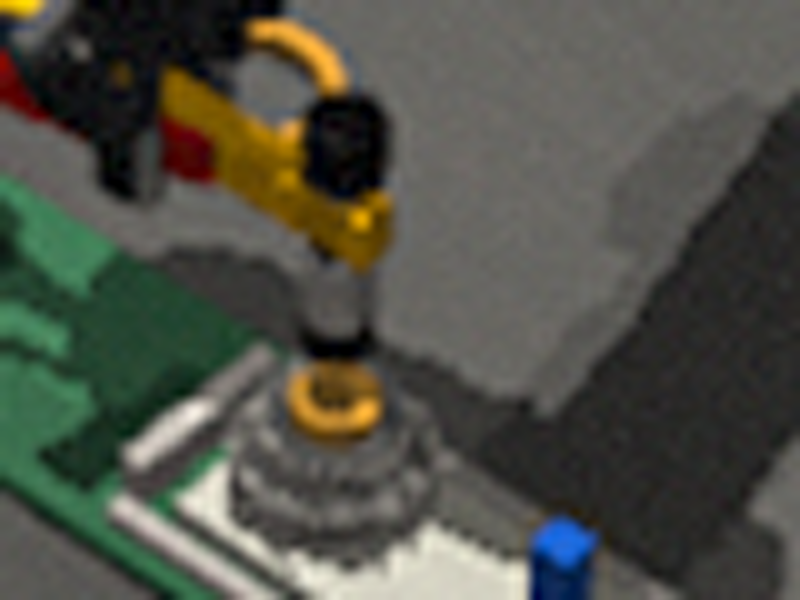

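The foot bottom at (337,340) and gear top at (335,393) leave a gap of about 25 mm. I'll lower 14 mm more, then creep.

Request:
arm_command(
  steps=[0,0,0.001,0,0,0,0.002,0,0,0,0.002,0,0,0,0.002,0,0,0,0.002,0,0,0,0.002,0,0,0,0.002,0,0,0,0.001,0],
)

```text
clock: 20.15
position: [542.1, -9.2, 121.9]
ee_rot: [0.767, -0.642, -0.001, 0.001]
contact_force: [-4.6, 0.2, 2.6]
gripper_width: 26.8
grasp_force: 60.8
```

Request:
arm_command(
  steps=[0,0,0.0005,0,0,0,0.0005,0,0,0,0.0005,0,0,0,0.0005,0],
)

```text
clock: 20.65
position: [542.1, -9.2, 120.0]
ee_rot: [0.767, -0.642, -0.001, 0.001]
contact_force: [-5.3, 1.2, 1.7]
gripper_width: 26.2
grasp_force: 60.8
```

Request:
arm_command(
  steps=[0,0,0.0005,0,0,0,0.0005,0,0,0,0.0005,0],
)

```text
clock: 21.02
position: [542.1, -9.2, 118.5]
ee_rot: [0.767, -0.642, -0.001, 0.001]
contact_force: [-5.5, -0.0, 3.4]
gripper_width: 26.4
grasp_force: 60.8
```

Request:
arm_command(
  steps=[0,0,0.0005,0,0,0,0.0005,0],
)

```text
clock: 21.28
position: [542.1, -9.1, 117.5]
ee_rot: [0.767, -0.642, -0.001, 0.001]
contact_force: [-5.4, -0.5, 2.9]
gripper_width: 26.2
grasp_force: 60.8
```

Request:
arm_command(
  steps=[0,0,0.0005,0,0,0,0.0005,0],
)

```text
clock: 21.52
position: [542.1, -9.1, 116.5]
ee_rot: [0.767, -0.642, -0.001, 0.001]
contact_force: [-5.6, -0.6, 3.9]
gripper_width: 26.2
grasp_force: 60.8
```

Request:
arm_command(
  steps=[0,0,0.0005,0,0,0,0.0005,0],
)

```text
clock: 21.78
position: [542.1, -9.2, 115.5]
ee_rot: [0.767, -0.642, -0.001, 0.001]
contact_force: [-5.8, 0.6, 2.2]
gripper_width: 26.4
grasp_force: 60.8
```

Request:
arm_command(
  steps=[0,0,0.0005,0,0,0,0.0005,0,0,0,0,0],
)

```text
clock: 22.15
position: [542.1, -9.2, 114.4]
ee_rot: [0.767, -0.642, -0.001, 0.001]
contact_force: [-5.0, -0.6, 2.3]
gripper_width: 26.7
grasp_force: 60.8
```

Request:
arm_command(
  steps=[0,0,0.0005,0,0,0,0.0005,0,0,0,0,0],
)

```text
clock: 22.52
position: [542.2, -9.2, 113.4]
ee_rot: [0.767, -0.642, -0.001, 0.001]
contact_force: [-5.6, -0.7, 3.2]
gripper_width: 26.4
grasp_force: 60.7
```

Request:
arm_command(
  steps=[0,0,0.0005,0,0,0,0.0005,0,0,0,0,0],
)

```text
clock: 22.9
position: [542.1, -9.2, 112.4]
ee_rot: [0.767, -0.642, -0.001, 0.001]
contact_force: [-4.7, -0.1, 2.7]
gripper_width: 26.3
grasp_force: 60.7
```

Request:
arm_command(
  steps=[0,0,0.0005,0,0,0,0.0005,0,0,0,0,0],
)

```text
clock: 23.28
position: [542.1, -9.2, 111.7]
ee_rot: [0.767, -0.641, -0.001, 0.001]
contact_force: [-5.0, -1.0, 4.0]
gripper_width: 26.7
grasp_force: 61.0
```

Request:
arm_command(
  steps=[0,0,0.0005,0,0,0,0,0],
)

```text
clock: 23.52
position: [542.2, -9.1, 111.7]
ee_rot: [0.767, -0.641, -0.0, 0.001]
contact_force: [-6.8, 0.1, 6.6]
gripper_width: 26.3
grasp_force: 61.4
```

Request:
arm_command(
  steps=[0,0,0.0005,0,0,0,0,0],
)

```text
clock: 23.78
position: [542.2, -9.2, 111.6]
ee_rot: [0.767, -0.641, -0.0, 0.001]
contact_force: [-8.2, 0.7, 8.3]
gripper_width: 26.5
grasp_force: 61.8
```

Request:
arm_command(
  steps=[0,0,0.0005,0,0,0,0,0],
)

```text
clock: 24.02
position: [542.2, -9.2, 111.6]
ee_rot: [0.767, -0.641, -0.0, 0.001]
contact_force: [-9.2, 1.1, 11.0]
gripper_width: 26.3
grasp_force: 62.2
```

Request:
arm_command(
  steps=[0,0,0.0003,0,0,0,0,0,0,0,0,0],
)

```text
clock: 24.4
position: [542.2, -9.2, 111.6]
ee_rot: [0.767, -0.641, -0.0, 0.001]
contact_force: [-9.2, 1.2, 13.7]
gripper_width: 26.6
grasp_force: 62.5
```

Request:
arm_command(
  steps=[0,0,0,0,0,0,0,0,0,0,0,0,0,0,0,0,0,0,0,0,0,0,0,0,0,0,0,0,0,0,-0.02,0,0,0,-0.04,0,0,0,-0.05,0,0,0,-0.05,0,0,0,0,0],
  grip=0.0854,
)

```text
clock: 25.9
position: [545.2, -8.7, 275.0]
ee_rot: [0.767, -0.641, 0.003, -0.004]
contact_force: [-0.5, 0.7, -0.8]
gripper_width: 85.5
grasp_force: 0.0
```

Run:
```python
from h import *
import cv2
st()
s=get_image("scene")[150:240,240:360,::-1]
cv2.imwrite("pics/s9.png",cv2.resize(s,(800,600),interpolation=cv2.INTER_CUBIC))
```

```text
t 25.9 press xyz [-120.    9.] 275.0 yawerr 0.0012 tilt [0.0104 0.0016] F [-0.5  0.7 -0.8] w 85.5 g 0.0
```

View pics/s9.png

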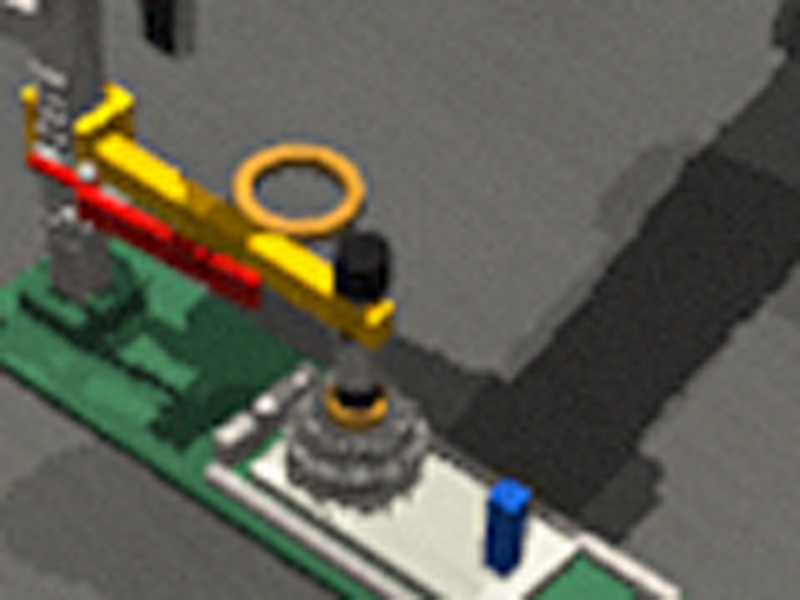

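The foot rests on the brass top at (357,400). The trigger has sprung back, the sled is home and the gripper is clear. Handing in.

```bash
python3 -c "
from bench import *
print(job_done())"
```

```text
the job is handed in; nothing more can be done
None
```

The job is handed in at about 26 s: the sled is home at its stop, the foot was lowered onto the gear cluster with about 10 N of push, everything is let go, and no verdict was returned.

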